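# Build up a grinding arbor

### The arm

A 7-joint arm with a two-finger parallel gripper is mounted at the origin on a cart in front of the work surface, level with it; the furniture and walls round the work are solid. World frame = base frame: x ahead of the robot, y to its left, z up, the work surface at z = 0. Lengths are in m, angles in rad, forces in N, time in s.
With the tool pointing down it reaches from about 0.4 to 0.9 m from the base axis. Payload 5.5 kg.
Tool frame: the origin (TCP) lies midway between the tips of the shut fingers; the grasp point (between the pads) lies 19 mm behind it (manip.grip_depth is the distance from the TCP to the grasp point, in m); z points along the fingers, x is the direction in which the jaws open and shut, and the axes are right-handed (so a half turn about z gives the same grasp; the last joint's range is limited). The gripper opens to 92 mm and grips with 3 to 60 N. Pads are 19 mm wide; open, the fingers measure 130 mm over their backs; the gripper's body (75 mm by 190 mm) begins 47 mm behind the grasp point.
Start: joints at [-1.043, 0.501, -0.427, 1.55, 0.221, 1.138, -0.21], TCP at [0.17, 0.627, 0.227] pointing down, gripper open.
Joint ranges: [-2.88, 2.88], [-0.31, 2.03], [-1.54, 1.56], [0.2, 2.42], [-1.41, 4.55], [0.19, 2.02], [-2.57, 2.57]. Speed limits (rad/s): [2.57, 2.57, 3.14, 3.14, 3.14, 3.14, 3.14].

### API

Orientations are given as a unit quaternion [x, y, z, w].
In Python, from bench import manip, effector, viewer gives the robot as it stands. Calls block until the motion is done:
- manip.move_pose(position, orientation): joint-space move of the TCP to a pose.
- manip.servo_line(position, ori=None, vel=0.15): straight line of the TCP; ori=None keeps the orientation; vel is the mean speed in m/s.
- manip.movej(angles): joint-space move.
- effector.open_jaws() and effector.close(f_grip=None): open the fingers fully, or close them until they stop; f_grip is the grip in N (None keeps the last).
- manip.sleep(seconds).
- manip.solve_ik(position, orientation): joint angles nearest the present ones, or None.
- viewer.get_image(name): name is "side" or "top" or "wrist"; returns the picture (480x640x3 uint8, red, green, blue); there is no depth.
- viewer.get_calibration(name): a dict with "vfov" (degrees; the focal length in pixels is half the picture's height over the tangent of half this angle, whatever the lens; pixels are square), "cx", "cy" (the principal point, pixels), "eye" and "attitude" of the camera in the world. Camera axes: x right, y down, z forward; pixel columns grow to the right and rows downward; lengths in m; the calibration is good to about 2 mm. A picture is of the moment at which its call begins: read the wrist's pose just before it. get_calibration takes no time and is no camera call; for the wrist camera it gives the pose at the moment of the call.
A pose or a line that the arm cannot do raises manip.PlanningError and nothing moves.
- manip.hand_in(): hands the job in, once; it reports no verdict.
Readings, each from a call of its own:
- manip.current_clock(): time.
- manip.current_q(): joint angles.
- manip.current_joint_velocities(): joint speeds.
- manip.current_tau(): joint torques, N m.
- manip.current_tool_pos(): TCP position.
- manip.current_tcp_rot(): TCP orientation.
- manip.current_force(): force on the tool from outside, world axes, zero at the start.
- manip.current_wrist_torque(): the same for the moment, N m.
- manip.current_finger_gap(): finger opening in m.
Only numpy, scipy, OpenCV 4.12 (cv2) and the standard library are available. Lean on these libraries where they do the work, as an engineer would, in place of code of your own. Each camera call takes 0.05 s, during which the arm holds its last target.

### The job

Build up the grinding arbor that stands on the bench: slide the bright brass spacer ring down the upright shaft onto the shoulder, then the orange-red grinding wheel, and last the dark knurled collar that keeps them on. All three must end lying flat and fully home on one another, let go and at rest; leave the flux pot, the brass tin and the watch where they are.

Things in the scene. Friction and masses are not known exactly. Their poses are not given: they have to be found in the camera images.
- arbor_shoulder (a point): point on the shaft axis of the fixed arbor stand, level with its shoulder; z up along the shaft. Grey round foot, diameter 76 mm, 11 mm high at the edge; steel shoulder, diameter 30 mm, flat top 24 mm above the bench; from it an upright steel shaft, diameter 10 mm, ends 46 mm above the shoulder, its last 6 mm tapering to 4 mm
- spacer_center (a point): centre (half-way up, in the middle of the bore) of the loose bright brass spacer, a plain round ring of outer diameter 28 mm, bore 14 mm, height 14 mm, 60 g or so, lying flat on the bench at the start; z along the bore
- wheel_center (a point): centre (half-way up, in the middle of the bore) of the loose orange-red grinding wheel with a silver bush, a hard rigid disc of outer diameter 48 mm, bore 14 mm, thickness 12 mm, 50 g or so, lying flat on the bench at the start; z along the bore
- collar_center (a point): centre (half-way up, in the middle of the bore) of the loose dark steel collar, knurled on the outside, a ring of outer diameter 31 mm, bore 14 mm right through, height 16 mm, 70 g or so, lying flat on the bench at the start; it slips on without turning, and when home the shaft stands 4 mm out of it; z along the bore
- flux_pot: bystander: small brown and cream stone pot, diameter 53 mm, 32 mm high; origin at the centre of its underside
- brass_tin: bystander: round brass tin with a lid, diameter 62 mm, 23 mm high; origin at the centre of its underside
- watch_case: bystander: watch without its band, black dial, 50 x 34 mm, 10 mm high; origin near the middle of its underside

How it is judged:
On the way, in this order (a step that is already met when the one before it is completed fails the run):
1. the brass spacer sits flat on the shoulder, round the shaft (horizontal distance between spacer_center and arbor_shoulder below 0.004 m and z of spacer_center in the frame of arbor_shoulder between 0.0045 and 0.0095 m and angle between spacer_center's own z axis and vertical below 0.1 rad), for 0.2 s.
2. the wheel sits flat on the spacer, round the shaft (all of step 1 and horizontal distance between wheel_center and arbor_shoulder below 0.004 m and z of wheel_center in the frame of arbor_shoulder between 0.0175 and 0.0225 m and angle between wheel_center's own z axis and vertical below 0.1 rad), for 0.2 s.
3. the collar sits flat on the wheel, round the shaft (all of step 2 and horizontal distance between collar_center and arbor_shoulder below 0.004 m and z of collar_center in the frame of arbor_shoulder between 0.0315 and 0.0365 m and angle between collar_center's own z axis and vertical below 0.1 rad), for 0.2 s.
At the end, for the whole second after the job is handed in: Round the shaft, from the shoulder up: spacer, wheel, collar; each centre within 4 mm of the axis, within 2.5 mm of its home height (7, 20, 34 mm above the shoulder), tilted under 0.1 rad, slower than 10 mm/s; flux pot, tin and watch within 20 mm of their starts (all of step 3 and linear speed of each of spacer, wheel, collar below 0.01 m/s and distance of each of flux_pot, brass_tin, watch_case from where it was at the start of the episode below 0.02 m); the robot touches nothing.
It fails at once if the flux pot is moved by more than 20 mm (distance of flux_pot from where it was at the start of the episode above 0.02 m).
It fails at once if the brass tin is moved by more than 20 mm (distance of brass_tin from where it was at the start of the episode above 0.02 m).
It fails at once if the watch is moved by more than 20 mm (distance of watch_case from where it was at the start of the episode above 0.02 m).
It also fails if it takes over 72 s, if anything falls off the work surface, if the arm or the gripper's body presses on something with over 40 N, if the wrist force passes 120 N, or if a joint passes its speed limit or range.

## Working session

There is one attempt and no reset: what is moved stays moved. The work goes in short steps, each a Python script; the robot and the scene stay as the last script left them, time stands still between calls to the robot, and variables do not carry over. Pictures are saved under pics/ and viewed, and the job is handed in when it is done.

```bash
mkdir -p pics; ls; python3 - <<'E'
from bench import manip, effector, viewer
import cv2
for n in ["side","top","wrist"]:
    print(n,viewer.get_calibration(n))
    cv2.imwrite(f"pics/{n}0.png",viewer.get_image(n)[:,:,::-1])
print(manip.current_clock(),manip.current_tcp_rot(),manip.current_tool_pos(),manip.current_finger_gap())
E
```

```text
pics
side {'vfov': 49.295339679213356, 'cx': 314.9457346378411, 'cy': 238.11455775457767, 'eye': array([ 0.61423813, -0.87474519,  0.46850546]), 'attitude': array([ 0.84877234, -0.02711029,  0.00381538, -0.52804923])}
top {'vfov': 45.41035979530441, 'cx': 323.42325088598403, 'cy': 233.6360278295656, 'eye': array([ 0.52501796, -0.05554624,  1.32202107]), 'attitude': array([ 0.71087527, -0.7020411 ,  0.02655009, -0.03301121])}
wrist {'vfov': 66.2364456007768, 'cx': 320.76489774104726, 'cy': 238.9820235144769, 'eye': array([0.10052271, 0.64518166, 0.38394344]), 'attitude': array([0.78691598, 0.60171721, 0.08254545, 0.10902244])}
0.15 [ 7.94256270e-01  6.07582453e-01 -5.95640495e-04  4.30299512e-04] [0.1700087  0.62683078 0.22593304] 0.09218651109589725
```

View pics/top0.png

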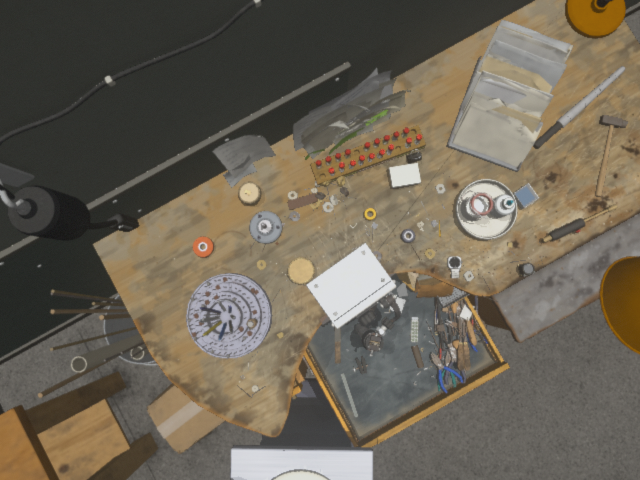

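View pics/side0.png

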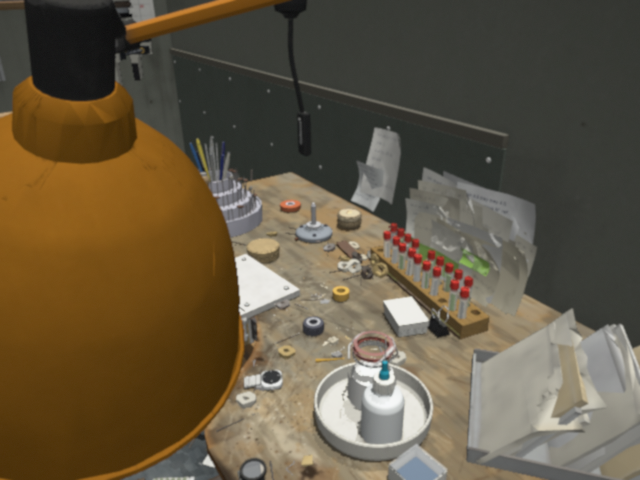

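```bash
cat > h.py <<'E'
from bench import manip, effector, viewer
import numpy as np, cv2
from scipy.spatial.transform import Rotation as R
def K(c):
    f=240/np.tan(np.radians(c['vfov'])/2); return f
def p2w(c,uv,z):
    uv=np.atleast_2d(uv).astype(float); f=K(c)
    d=np.c_[(uv[:,0]-c['cx'])/f,(uv[:,1]-c['cy'])/f,np.ones(len(uv))]
    d=R.from_quat(c['attitude']).apply(d); e=np.array(c['eye'])
    return e+d*((z-e[2])/d[:,2])[:,None]
def w2p(c,p):
    q=R.from_quat(c['attitude']).inv().apply(np.atleast_2d(p)-c['eye']); f=K(c)
    return np.c_[c['cx']+f*q[:,0]/q[:,2],c['cy']+f*q[:,1]/q[:,2]]
def down(yaw):  # jaw axis x at angle yaw in world, z down
    x=np.array([np.cos(yaw),np.sin(yaw),0]); z=np.array([0,0,-1.]); 
    return R.from_matrix(np.c_[x,np.cross(z,x),z]).as_quat()
def save(n,im): cv2.imwrite(f"pics/{n}.png",im[:,:,::-1])
E
python3 - <<'E'
from h import *
c=viewer.get_calibration("top")
for n,uv,z in [("arbor",(266,227),.03),("wheel",(203,246),.012),("spacer",(370,214),.014),("collar",(408,236),.016),("pot",(249,194),.03),("tin",(301,271),.02),("watch",(455,266),.01)]:
    print(n,p2w(c,uv,z).round(4))
c=viewer.get_calibration("wrist"); r=R.from_quat(manip.current_tcp_rot())
print(r.inv().apply(c['eye']-manip.current_tool_pos()), (r.inv()*R.from_quat(c['attitude'])).as_matrix().round(3))
im=cv2.imread("pics/top0.png")[160:300,180:480]; cv2.imwrite("pics/top0c.png",cv2.resize(im,None,fx=2.6,fy=2.6,interpolation=cv2.INTER_CUBIC))
E
```

```text
arbor [[0.6476 0.0872 0.03  ]]
wheel [[0.6038 0.2328 0.012 ]]
spacer [[ 0.6819 -0.1491  0.014 ]]
collar [[ 0.6322 -0.2359  0.016 ]]
pot [[0.7226 0.1276 0.03  ]]
tin [[0.5493 0.0068 0.02  ]]
watch [[ 0.5653 -0.3438  0.01  ]]
[-0.00064886 -0.07188534 -0.1581395 ] [[ 1.    -0.001  0.   ]
 [ 0.001  0.963  0.271]
 [-0.    -0.271  0.963]]
```

View pics/top0c.png

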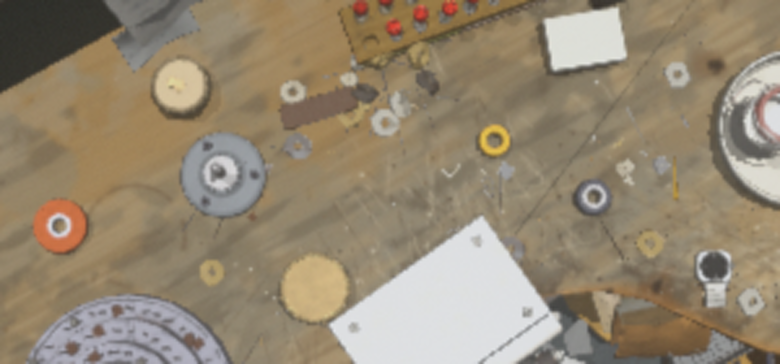

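View pics/wrist0.png

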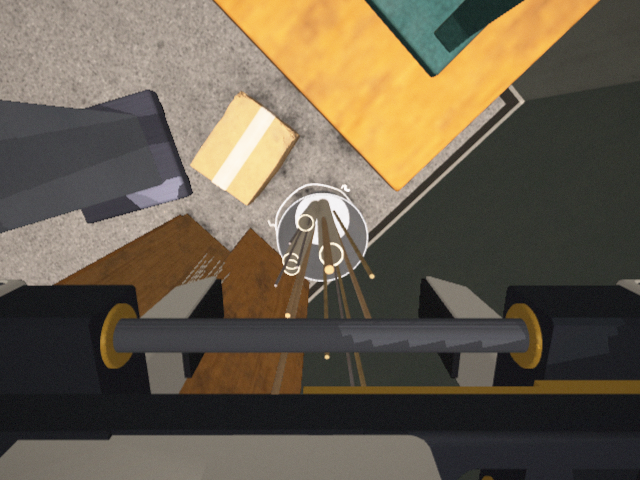

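```bash
python3 - <<'E'
from h import *
ct=viewer.get_calibration("top");cs=viewer.get_calibration("side")
def isect(a,b):
    p=p2w(ct,a,0)[0]-ct['eye'];q=p2w(cs,b,-5)[0]-cs['eye']
    A=np.c_[p,-q];s=np.linalg.lstsq(A,cs['eye']-ct['eye'],rcond=None)[0]
    return ct['eye']+p*s[0],cs['eye']+q*s[1]
print(isect((130,222),(303,150)))
print(isect((40,210),(290,8)))
print(w2p(ct,[[.17,.627,.23],[.17,.627,.4],[0,0,0]]),w2p(cs,[[.17,.627,.23],[.17,.627,.4],[0.65,.087,.07],[.6,.23,.012]]))
for n in ["side0"]:
    im=cv2.imread("pics/side0.png")[120:300,180:420]; cv2.imwrite("pics/side0c.png",cv2.resize(im,None,fx=3.2,fy=3.2,interpolation=cv2.INTER_CUBIC))
E
```

```text
(array([0.64859972, 0.37349432, 0.09599049]), array([0.63913126, 0.37338623, 0.09499827]))
(array([0.63398578, 0.40694571, 0.41514172]), array([0.62123124, 0.40694975, 0.41361123]))
[[ -41.59868141  469.26856199]
 [-111.58604742  504.67234303]
 [ 300.49063784  519.05578885]] [[127.88860282  81.62019148]
 [116.10287565  14.37360533]
 [313.13474026 203.79616226]
 [288.87069854 204.25081529]]
```

View pics/side0c.png

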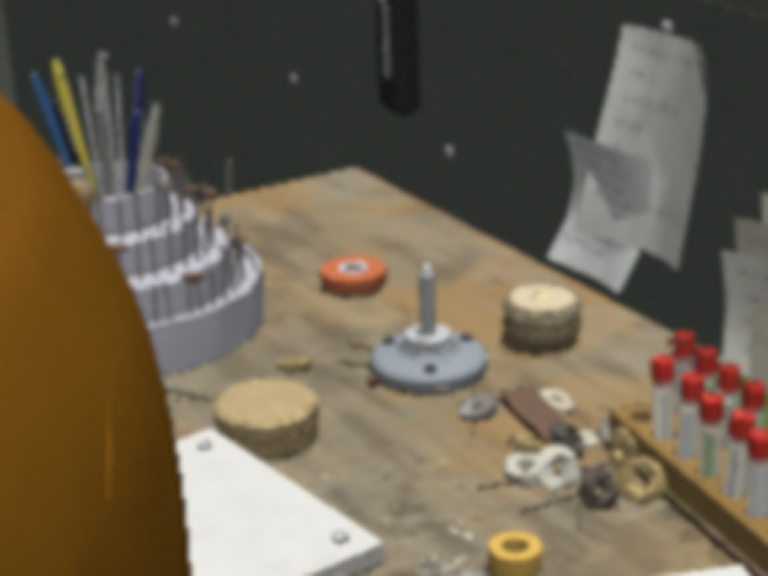

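```bash
python3 - <<'E'
from h import *
t=manip.current_clock()
manip.move_pose([0.30,0.38,0.36],down(np.radians(90)))
print(manip.current_q(), manip.current_clock()-t)
manip.move_pose([0.45,0.1,0.36],down(np.radians(90)))
manip.move_pose([0.73,-0.03,0.26],down(np.radians(90)))
print(manip.current_q(), manip.current_clock()-t, manip.current_tool_pos())
manip.sleep(.2)
c=viewer.get_calibration("wrist"); im=viewer.get_image("wrist"); save("w1",im)
import pickle; pickle.dump(c,open("c1.pkl","wb"))
print(c)
E
```

```text
[-0.525018    0.07966819 -0.4599633   1.7720974   0.03619759  1.2982886
  0.5780344 ] 1.1833
[ 0.02380209  0.5894614  -0.03461908  1.28775579  0.0189997   1.26372511
  1.56191301] 3.625 [ 0.72991927 -0.02815759  0.26105489]
{'vfov': 66.2364456007768, 'cx': 320.76489774104726, 'cy': 238.9820235144769, 'eye': array([ 0.65757691, -0.02989303,  0.41971778]), 'attitude': array([0.70013289, 0.70058065, 0.09779339, 0.09714495])}
```

View pics/w1.png

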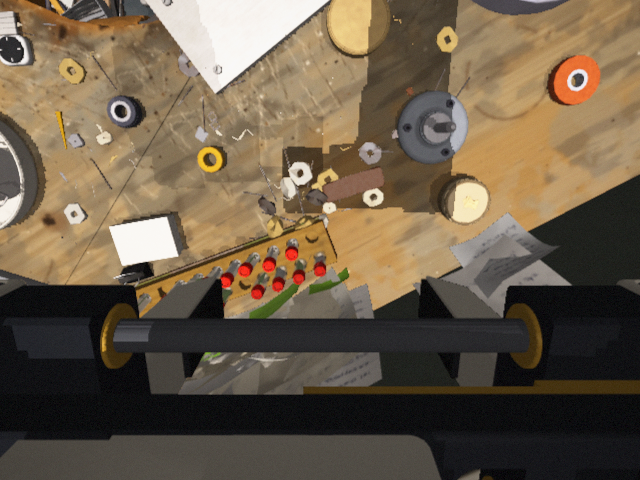

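```bash
cat > ov.py <<'E'
from h import *
import pickle,sys
def circ(c,p,r,z):
    a=np.linspace(0,2*np.pi,60); return w2p(c,np.c_[p[0]+r*np.cos(a),p[1]+r*np.sin(a),0*a+z])
def overlay(im,c,items,box=22,s=7):
    out=[]
    for p,circs in items:
        ctr=w2p(c,[[p[0],p[1],circs[0][1]]])[0].round().astype(int)
        b=box
        x0,y0=max(ctr[0]-b,0),max(ctr[1]-b,0)
        cr=im[y0:y0+2*b,x0:x0+2*b]; cr=cv2.resize(cr,(2*b*s,2*b*s),interpolation=cv2.INTER_CUBIC)
        for k,(r,z) in enumerate(circs):
            q=((circ(c,p,r,z)-[x0,y0]+.5)*s*8).astype(int)
            cv2.polylines(cr,[q.reshape(-1,1,2)],True,[(0,255,0),(255,0,255),(0,255,255)][k%3],1,cv2.LINE_AA,3)
        out.append(cr)
    return out
E
python3 - <<'E'
from ov import *
c=pickle.load(open("c1.pkl","rb")); im=cv2.imread("pics/w1.png")
sp=p2w(c,(210,158.5),.014)[0];co=p2w(c,(122.5,111),.016)[0];wh=p2w(c,(576,80),.012)[0];ar=p2w(c,(447.5,126.5),.070)[0];
print(sp,co,wh,ar)
o=overlay(im,c,[(sp,[(.014,.014),(.007,.014)]),(co,[(.0155,.016),(.007,.016)]),(wh,[(.024,.012),(.007,.012)]),(ar,[(.015,.024),(.002,.07),(.038,.0)])],box=28,s=7)
o=np.vstack([np.hstack(o[:2]),np.hstack(o[2:])]);cv2.imwrite("pics/ov1.png",cv2.resize(o,(600,600)))
E
```

```text
[ 0.68252149 -0.14906397  0.014     ] [ 0.63421484 -0.23532902  0.016     ] [0.60349574 0.23244521 0.012     ] [0.65044114 0.08564968 0.07      ]
```

View pics/ov1.png

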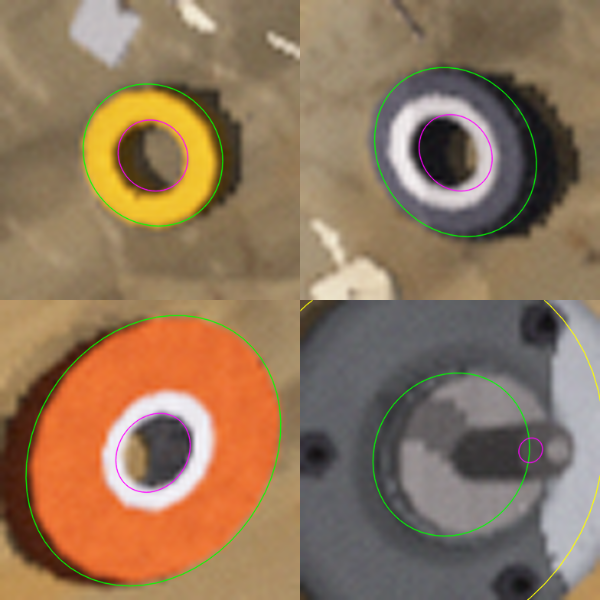

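```bash
python3 - <<'E'
from ov import *
c=pickle.load(open("c1.pkl","rb")); im=cv2.imread("pics/w1.png")
sp=p2w(c,(209.7,158.5),.014)[0];co=p2w(c,(121.9,110.8),.016)[0];wh=p2w(c,(575.9,80),.012)[0];ar=p2w(c,(450,126.3),.070)[0];
print(sp,co,wh,ar)
o=overlay(im,c,[(ar,[(.015,.024),(.002,.07),(.038,.011)]),(ar,[(.002,.07),(.015,.024),(.038,.011)])],box=40,s=7)
ct=viewer.get_calibration("top"); im=cv2.imread("pics/top0.png")
o+=overlay(im,ct,[(ar,[(.015,.024),(.002,.07),(.038,.011)]),(sp,[(.014,.014),(.007,.014)])],box=40,s=7)
o=np.vstack([np.hstack(o[:2]),np.hstack(o[2:])]);cv2.imwrite("pics/ov2.png",cv2.resize(o,(600,600)))
E
```

```text
[ 0.68252172 -0.14938761  0.014     ] [ 0.63401898 -0.23592259  0.016     ] [0.60349583 0.23234249 0.012     ] [0.65026544 0.08790715 0.07      ]
```

View pics/ov2.png

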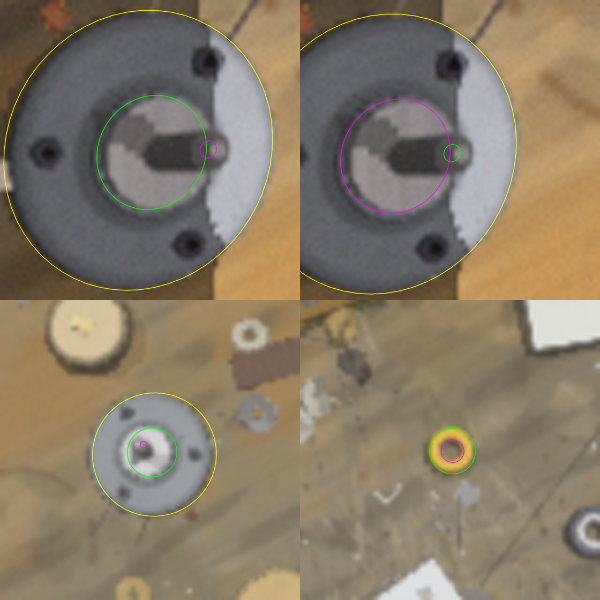

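```bash
python3 - <<'E'
from h import *
q=down(np.pi/2)
p=[0.6825,-0.1494]
manip.move_pose([*p,0.10],q); manip.sleep(.3); print(manip.current_tool_pos(),manip.current_tcp_rot())
save("w2",viewer.get_image("wrist"))
print(manip.current_force(),manip.current_clock())
E
```

```text
[ 0.68376691 -0.14820137  0.10132914] [0.70649047 0.70772165 0.00081016 0.00079529]
[-0.10907531 -0.28617703 -0.30951642] 5.2083
```

View pics/w2.png

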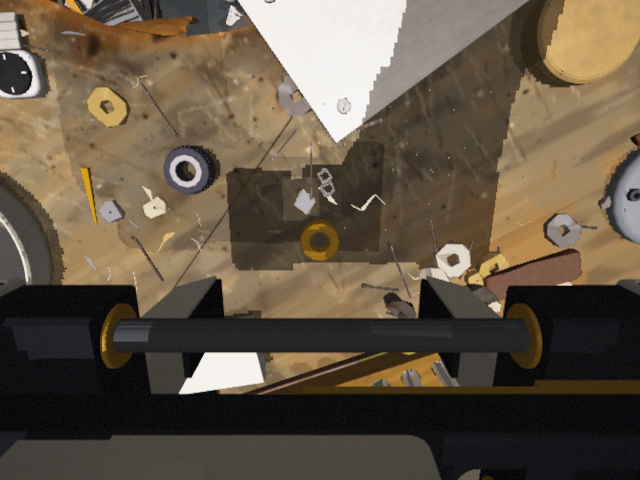

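```bash
python3 - <<'E'
from ov import *
c=viewer.get_calibration("wrist"); im=cv2.imread("pics/w2.png")
sp=p2w(c,(319.8,242),.014)[0]; print(sp, c['eye'], manip.current_tool_pos(), manip.current_finger_gap())
for p in ([.6825,-.1494],sp[:2]):
  o=overlay(im,c,[(p,[(.014,.014),(.007,.014)])],box=28,s=10); cv2.imwrite(f"pics/ov3_{p[0]:.4f}.png",o[0]); print(f"pics/ov3_{p[0]:.4f}.png")
E
cp pics/ov3_0.6825.png pics/ov3.png
```

```text
[ 0.68265028 -0.1500096   0.014     ] [ 0.61104791 -0.14947216  0.25901389] [ 0.68339311 -0.14847935  0.10096612] 0.09197288921235228
pics/ov3_0.6825.png
pics/ov3_0.6827.png
```

View pics/ov3.png

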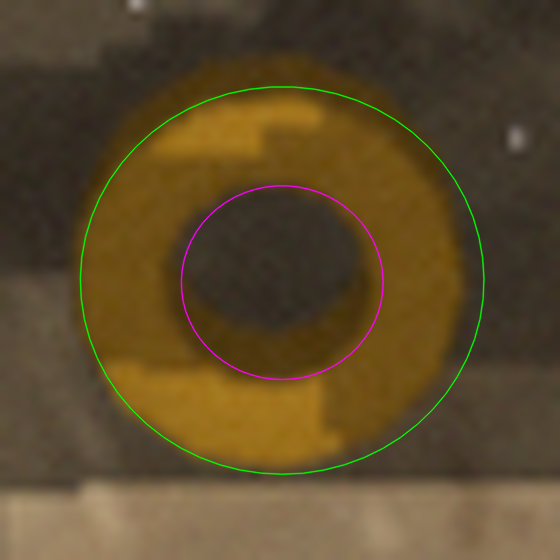

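```bash
python3 - <<'E'
from h import *
print(np.mean([manip.current_tool_pos() for _ in range(20)],0),np.std([manip.current_tool_pos() for _ in range(20)],0),manip.current_clock())
manip.servo_line([0.6818,-0.1506,0.004],vel=0.08); manip.sleep(.2)
print(np.mean([manip.current_tool_pos() for _ in range(20)],0),manip.current_force())
effector.close(20); manip.sleep(.2)
print(manip.current_finger_gap(),manip.current_tool_pos(),manip.current_force())
manip.servo_line([0.6818,-0.1506,0.12],vel=0.12);manip.sleep(.2)
print(manip.current_finger_gap(),manip.current_force(),manip.current_clock())
save("w3",viewer.get_image("wrist"))
E
```

```text
[ 0.68339311 -0.14847935  0.10096612] [2.22044605e-16 2.77555756e-17 2.77555756e-17] 5.2083
[ 0.68219622 -0.15064773  0.00459142] [ 0.42686243  0.10080966 -0.64616645]
0.027310893553336855 [ 0.68180714 -0.15052165  0.00399062] [ 0.14769375  0.07914334 -0.16207298]
0.027179088285198154 [ 0.52571387 -0.21354861  0.04067942] 9.3
```

View pics/w3.png

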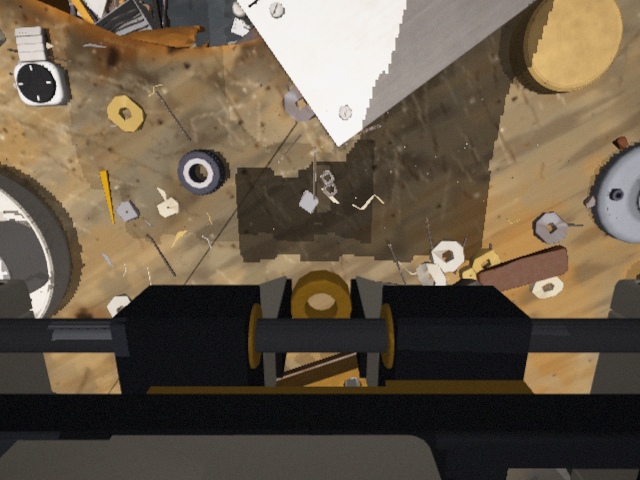

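```bash
python3 - <<'E'
from ov import *
q=down(np.pi/2)
manip.move_pose([0.6503,0.0885,0.13],q)
manip.servo_line([0.6503,0.0885,0.090],vel=0.08); manip.sleep(.3)
c=viewer.get_calibration("wrist");im=viewer.get_image("wrist")
print(manip.current_tool_pos(),manip.current_clock())
save("w4",im); pickle.dump(c,open("c4.pkl","wb"))
save("s4",cv2.resize(viewer.get_image("side")[150:270,240:400],None,fx=5,fy=5))
o=overlay(im,c,[([.6503,.0885],[(.007,.101),(.014,.101),(.002,.07)])],box=50,s=8);save("w4c",o[0])
E
```

```text
[0.65061551 0.08859979 0.09051546] 11.3083
```

View pics/w4c.png

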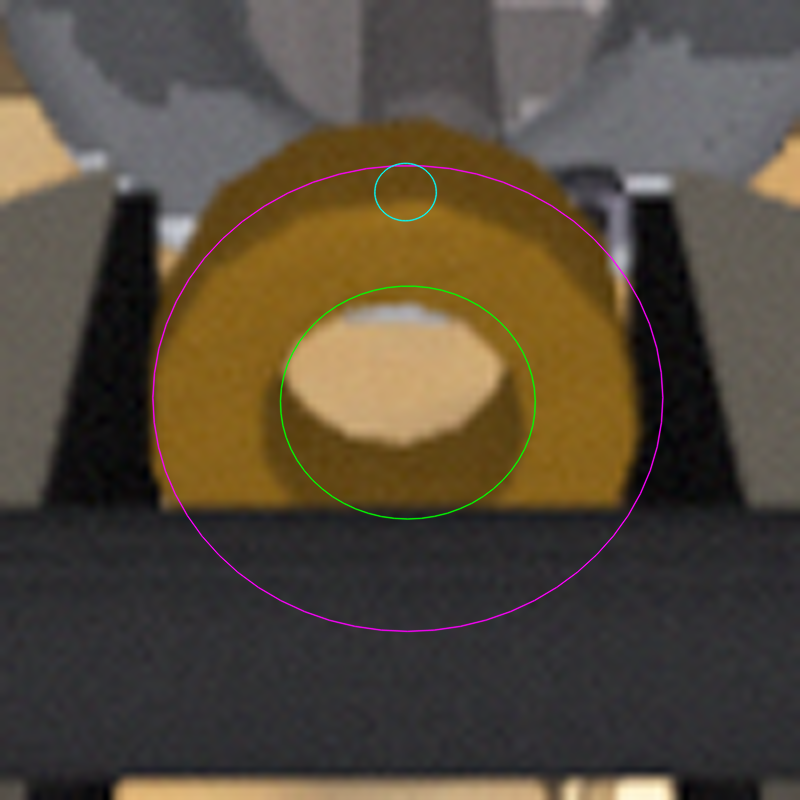

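View pics/s4.png

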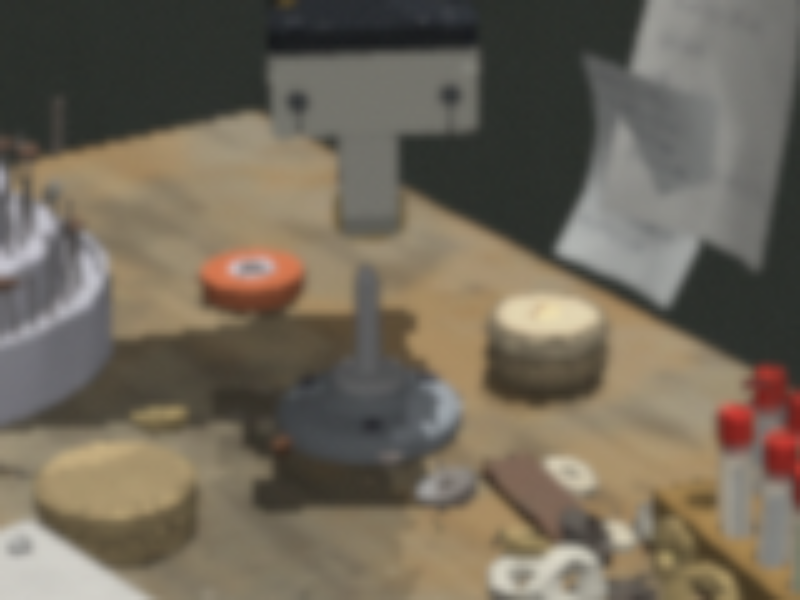

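View pics/w4.png

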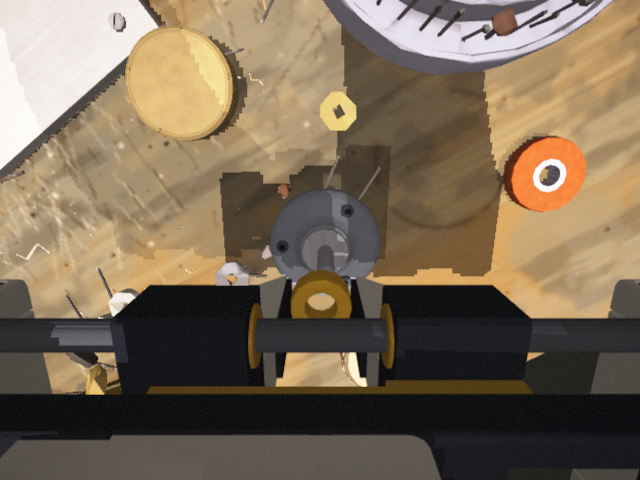

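```bash
python3 - <<'E'
from ov import *
cs=viewer.get_calibration("side")
for p in ([.6503,.0885,.1],[.6503,.0885,.105],[.6503,.0885,.065],[.6503,.0885,.04]): print((w2p(cs,p)-[240,150])*5+2)
c=pickle.load(open("c4.pkl","rb"))
# tangent: foot & shoulder in w4
im=cv2.imread("pics/w4.png")
for ar in ([.6503,.0885],[.6503,.0905],[.6515,.0905]):
  o=overlay(im,c,[(ar,[(.038,.011),(.015,.024),(.005,.06)])],box=60,s=6);cv2.imwrite("pics/w4d_%d_%d.png"%(ar[0]*1e4,ar[1]*1e4),o[0])
E
ls pics/w4d*; python3 -c "
import cv2,glob,numpy as np
cv2.imwrite('pics/w4e.png',cv2.resize(np.hstack([cv2.imread(f)[:480] for f in sorted(glob.glob('pics/w4d_*'))[1:]]),(800,270)))"
```

```text
[[366.44838218 198.81319732]]
[[366.14365378 186.85235405]]
[[368.54529739 281.11886329]]
[[370.00538323 338.42844708]]
pics/w4d_6503_885.png
pics/w4d_6503_905.png
pics/w4d_6515_905.png
```

View pics/w4e.png

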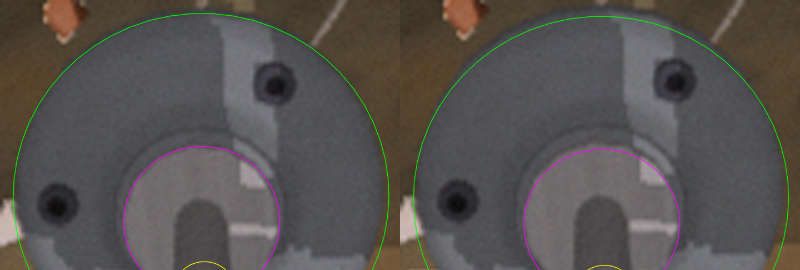

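```bash
python3 - <<'E'
from ov import *
manip.servo_line([0.6488,0.0907,0.080],vel=0.05); manip.sleep(.3)
c=viewer.get_calibration("wrist");im=viewer.get_image("wrist")
print(manip.current_tool_pos(),manip.current_clock(),manip.current_force())
save("w5",im)
save("s5",cv2.resize(viewer.get_image("side")[150:270,240:400],None,fx=5,fy=5))
o=overlay(im,c,[([.6503,.0905],[(.038,.011),(.015,.024),(.002,.07)])],box=50,s=8);save("w5c",o[0])
E
```

```text
[0.64897108 0.09066475 0.08017937] 12.0667 [ 0.78106388 -0.72896599 -0.39137985]
```

View pics/w5c.png

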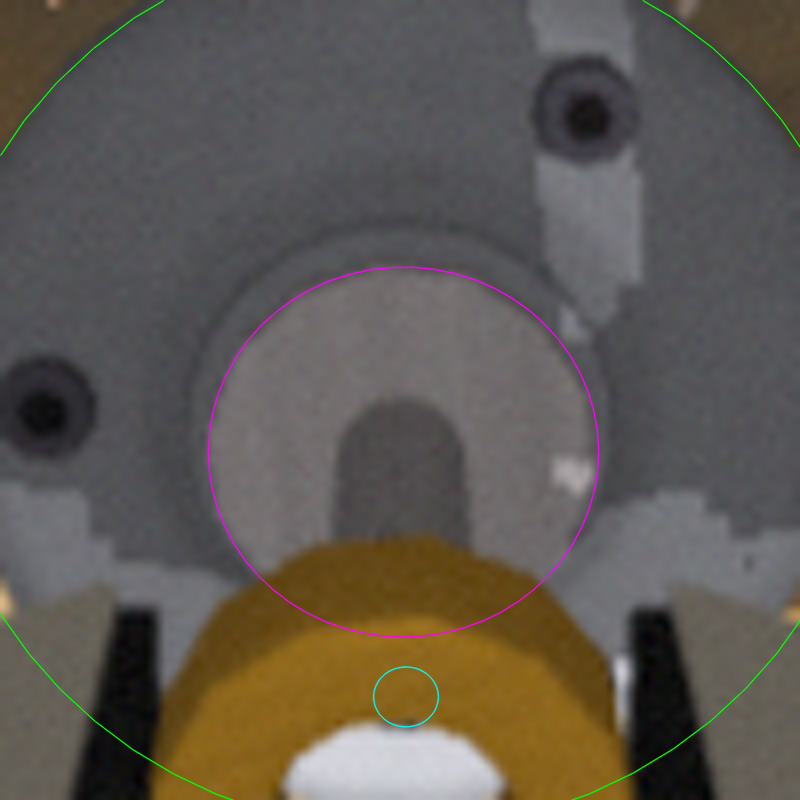

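View pics/s5.png

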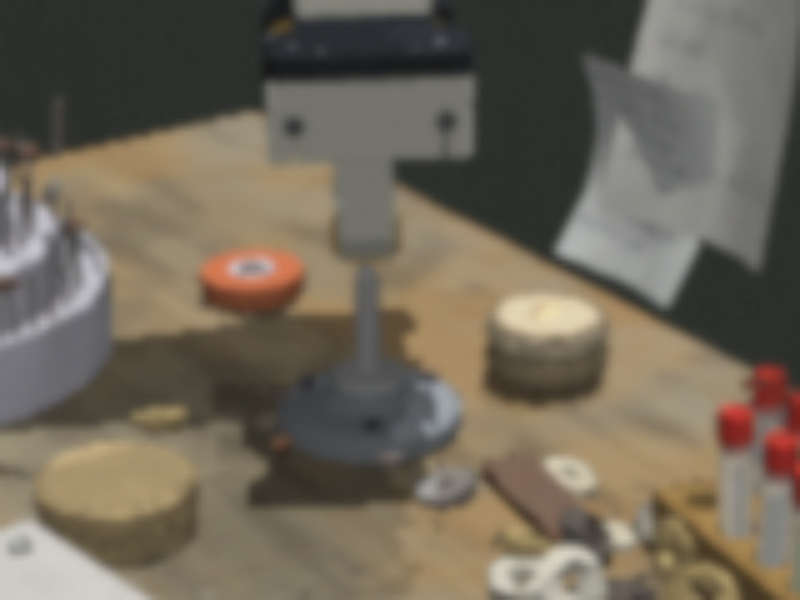

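```bash
cat >> h.py <<'E'
def descend(xy,z0,z1,step=.01,fmax=8):
    z=z0
    f0=manip.current_force()
    while z>z1+1e-6:
        z=max(z1,z-step); manip.servo_line([*xy,z],vel=0.06)
        f=manip.current_force()-f0
        print(round(z,4),f.round(1))
        if np.linalg.norm(f)>fmax: print("FORCE"); return False
    return True
E
python3 - <<'E'
from h import *
ok=descend([.6488,.0907],.08,.030)
manip.sleep(.2);print(ok,manip.current_tool_pos(),manip.current_force(),manip.current_clock())
save("w6",viewer.get_image("wrist"))
save("s6",cv2.resize(viewer.get_image("side")[150:270,240:400],None,fx=5,fy=5))
E
```

```text
0.07 [-0.   0.4 -0.5]
0.06 [-0.7  0.3 -0. ]
0.05 [-1.1 -0.   0.2]
0.04 [ 0.1 -0.9  0.1]
0.03 [-0.5 -0.2  0.2]
True [0.64904028 0.09071513 0.03023468] [-0.52918773  0.67702039 -0.20052828] 13.9
```

View pics/w6.png

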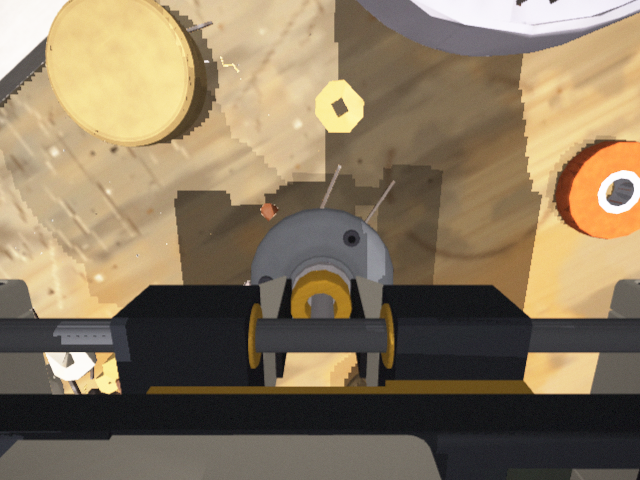

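View pics/s6.png

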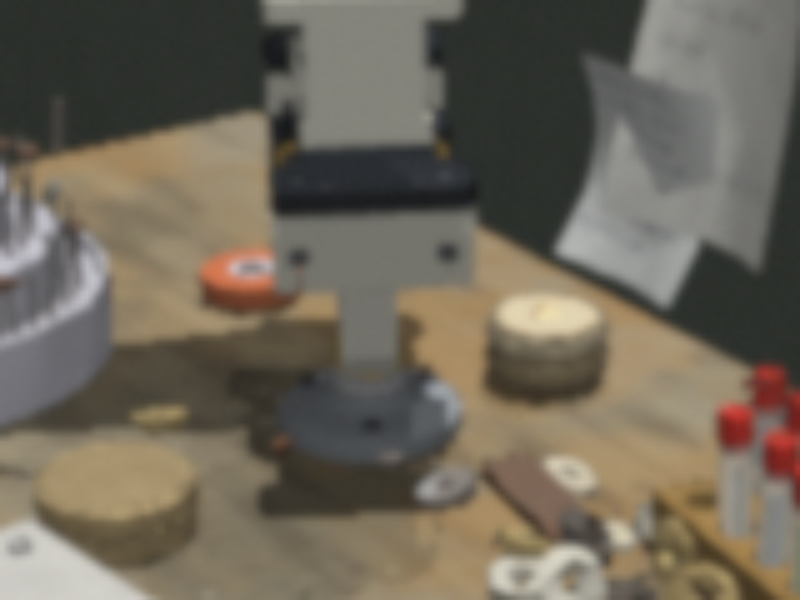

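```bash
python3 - <<'E'
from h import *
effector.open_jaws(); manip.sleep(.2)
manip.servo_line([.6488,.0907,.14],vel=0.15);manip.sleep(.2)
import pickle
pickle.dump(viewer.get_calibration("wrist"),open("c7.pkl","wb"));im=viewer.get_image("wrist");save("w7",im)
print(manip.current_clock())
E
```

```text
16.4583
```

View pics/w7.png

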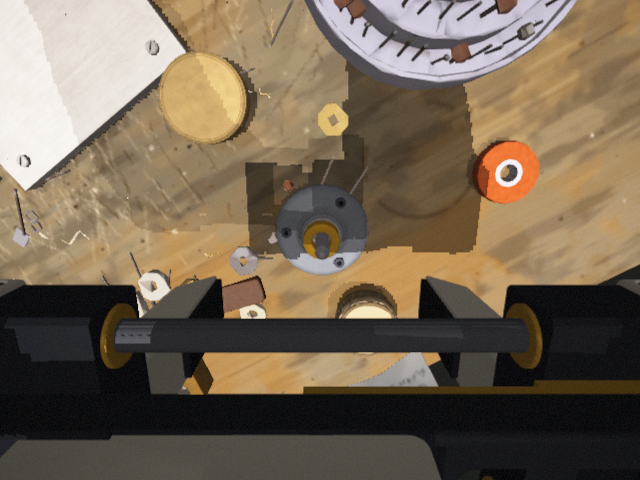

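```bash
python3 - <<'E'
from ov import *
c=pickle.load(open("c7.pkl","rb"));im=cv2.imread("pics/w7.png")
wh=p2w(c,(507.5,172.3),.012)[0];print(wh)
o=overlay(im,c,[(wh,[(.024,.012),(.007,.012)])],box=40,s=8);cv2.imwrite("pics/w7w.png",o[0])
q=down(np.radians(110))
manip.move_pose([.603,.2325,.14],q);manip.sleep(.3)
c=viewer.get_calibration("wrist");im=viewer.get_image("wrist")
save("w8",im);pickle.dump(c,open("c8.pkl","wb"))
print(manip.current_tool_pos(),manip.current_clock(),manip.current_q())
o=overlay(im,c,[(wh,[(.024,.012),(.007,.012)])],box=50,s=8);save("w8c",o[0])
E
```

```text
[0.60285582 0.23264517 0.012     ]
[0.60348629 0.23134092 0.13999292] 17.4583 [-0.30202999  0.55287267 -0.14581329  1.64147042  0.09415354  0.95409637
  1.43711753]
```

View pics/w8c.png

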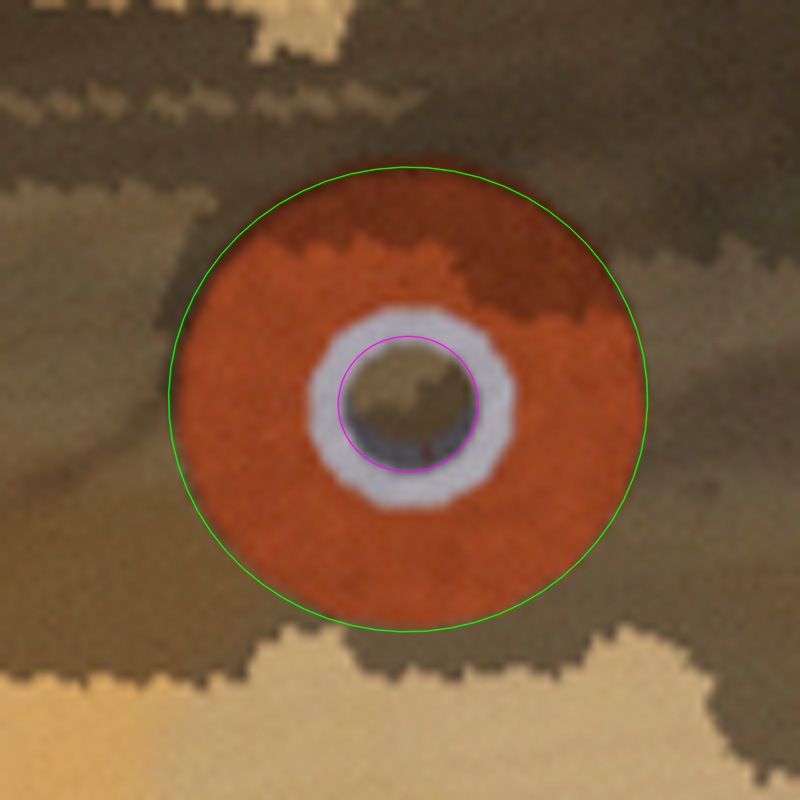

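View pics/w8.png

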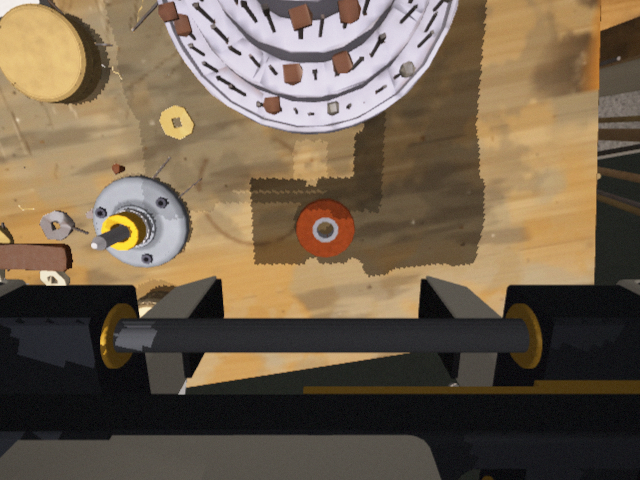

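View pics/w7w.png

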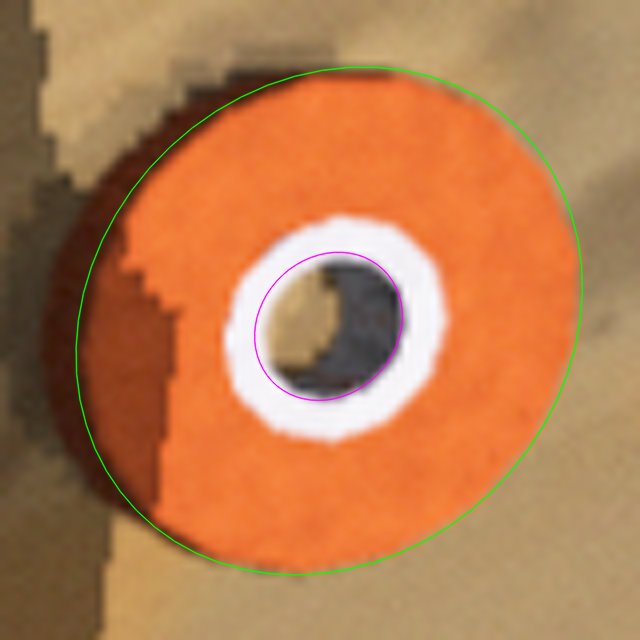

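```bash
python3 - <<'E'
from h import *
p=[.6022,.2328]
descend(p,.14,.004,step=.068)
effector.close(25);manip.sleep(.2);print(manip.current_finger_gap(),manip.current_force())
manip.servo_line([*p,.15],vel=.15)
q=down(np.pi/2)
manip.move_pose([.6488,.0907,.15],q)
manip.servo_line([.6488,.0907,.095],vel=.08);manip.sleep(.3)
print(manip.current_finger_gap(),manip.current_tool_pos(),manip.current_clock())
import pickle
c=viewer.get_calibration("wrist");pickle.dump(c,open("c9.pkl","wb"));save("w9",viewer.get_image("wrist"))
im=viewer.get_image("side");save("s9raw",im);save("s9",cv2.resize(im[150:270,240:400],None,fx=5,fy=5))
E
```

```text
0.072 [-0.2 -0.6  0. ]
0.004 [ 1.2  0.5 -0.3]
0.04671284463287335 [-0.05129769 -0.06666893  0.60859826]
0.0469777790585793 [0.64912225 0.09071317 0.09555232] 23.9167
```

View pics/w9.png

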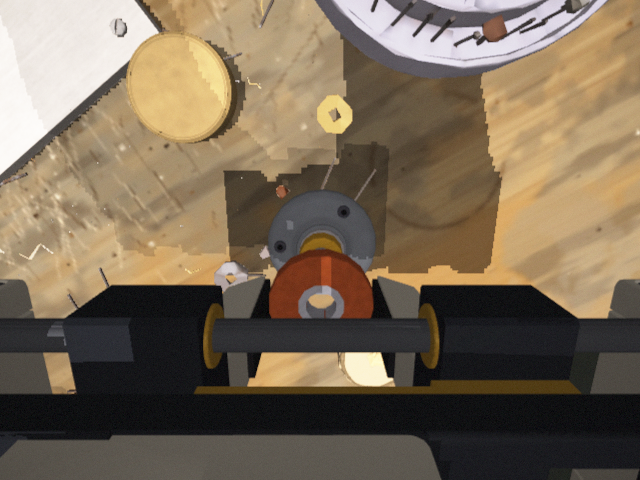

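View pics/s9.png

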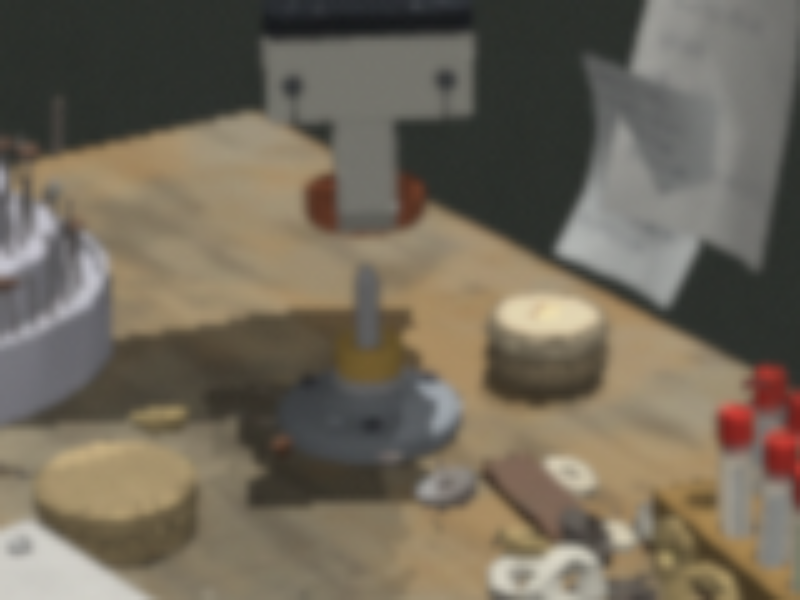

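```bash
python3 - <<'E'
from h import *
ok=descend([.6488,.0907],.095,.044,step=.0128);print(ok,manip.current_tool_pos(),manip.current_force())
if ok:
    save("w10",viewer.get_image("wrist"))
    effector.open_jaws();manip.sleep(.2)
    manip.servo_line([.6488,.0907,.16],vel=.15);manip.sleep(.1)
    save("w11",viewer.get_image("wrist"));save("s11",cv2.resize(viewer.get_image("side")[150:270,240:400],None,fx=5,fy=5))
print(manip.current_clock())
E
```

```text
0.0822 [-1.1 -0.1 -0.3]
0.0694 [-0.5  0.1  0. ]
0.0566 [-1.5  0.2  0.7]
0.044 [-1.8  0.2  0.8]
True [0.64818017 0.09059101 0.04322624] [-1.12571067  0.3786048   0.38854494]
27.7333
```

View pics/w11.png

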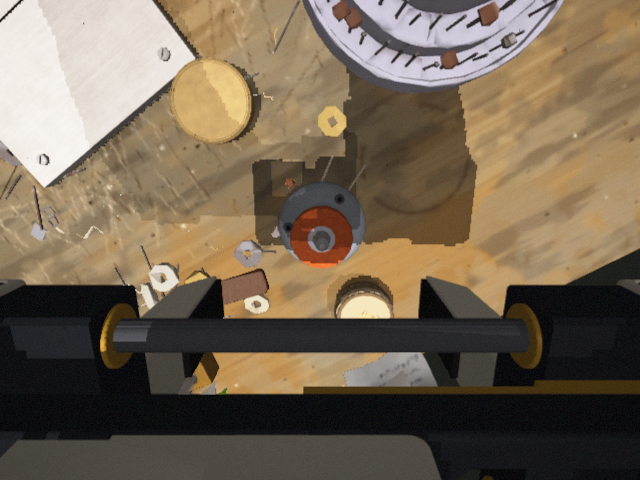

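View pics/s11.png

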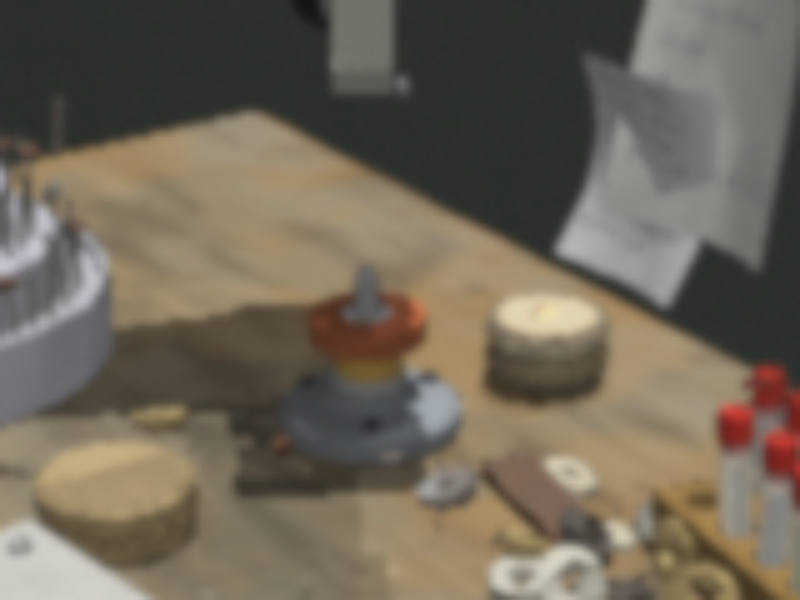

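```bash
python3 - <<'E'
from ov import *
q=down(np.pi/2)
manip.move_pose([.634,-.236,.14],q);manip.sleep(.3)
c=viewer.get_calibration("wrist");im=viewer.get_image("wrist");save("w12",im);pickle.dump(c,open("c12.pkl","wb"))
print(manip.current_tool_pos(),manip.current_clock())
o=overlay(im,c,[([.634,-.236],[(.0155,.016),(.007,.016)])],box=40,s=8);save("w12c",o[0])
E
```

```text
[ 0.63436883 -0.23500463  0.14009082] 29.325
```

View pics/w12c.png

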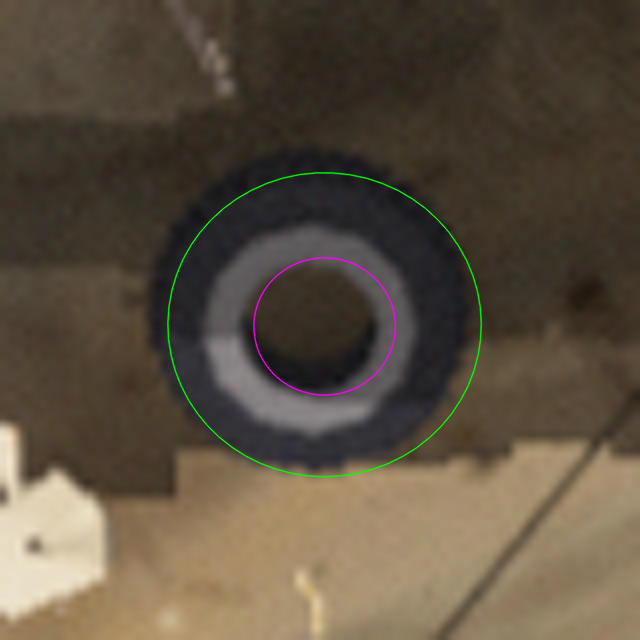

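View pics/w12.png

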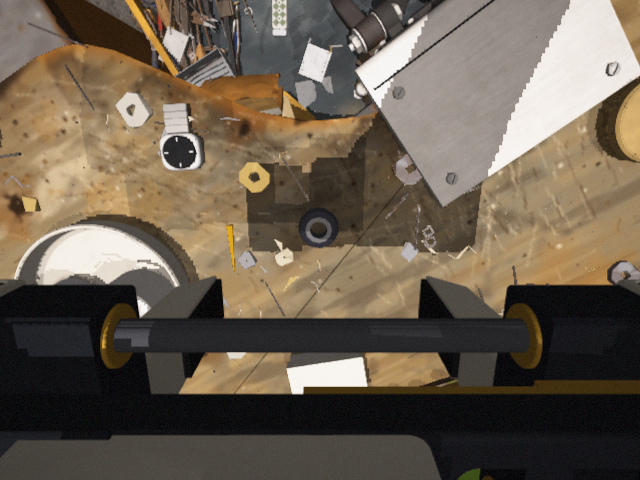

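```bash
python3 - <<'E'
from h import *
import pickle
p=[.6336,-.2374]
if descend(p,.14,.005,step=.068):
    effector.close(25);manip.sleep(.2);print(manip.current_finger_gap(),manip.current_force())
    manip.servo_line([*p,.16],vel=.15)
    manip.move_pose([.6488,.0907,.16],down(np.pi/2))
    manip.servo_line([.6488,.0907,.095],vel=.08);manip.sleep(.3)
    print(manip.current_finger_gap(),manip.current_tool_pos(),manip.current_clock())
    pickle.dump(viewer.get_calibration("wrist"),open("c13.pkl","wb"));save("w13",viewer.get_image("wrist"))
    save("s13",cv2.resize(viewer.get_image("side")[150:270,240:400],None,fx=5,fy=5))
E
```

```text
0.072 [ 1.   0.9 -1. ]
0.005 [ 0.2  0.3 -0.1]
0.029769624396418986 [-0.12893371 -0.33819832  0.71478381]
0.030374163444523993 [0.64908102 0.09075196 0.09550968] 36.7583
```

View pics/w13.png

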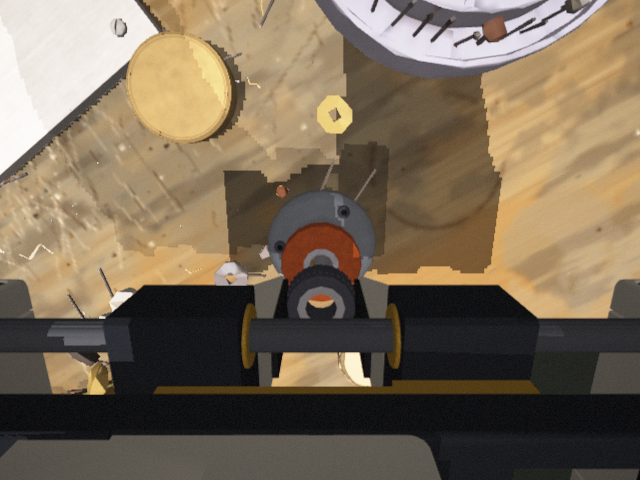

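View pics/s13.png

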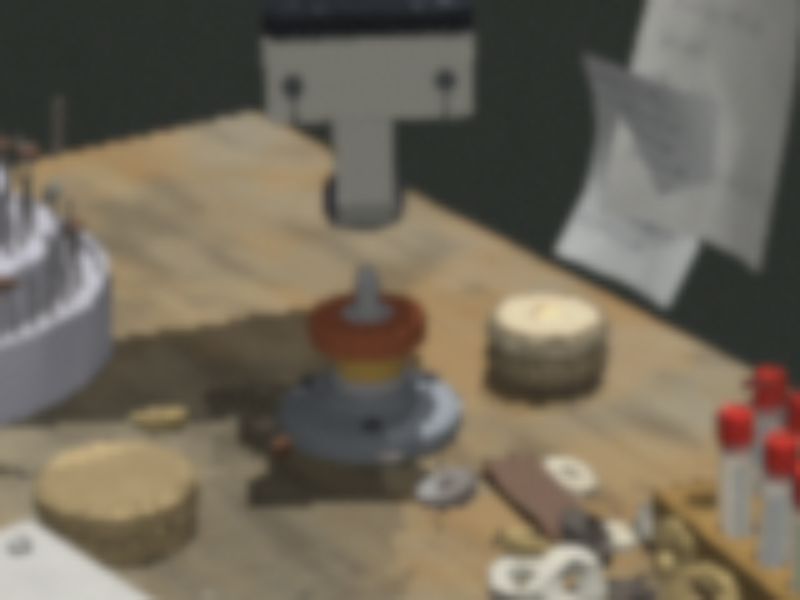

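```bash
python3 - <<'E'
from h import *
p=[.6492,.0907]
ok=descend(p,.095,.057,step=.0095);print(ok,manip.current_tool_pos(),manip.current_force())
if ok:
    effector.open_jaws();manip.sleep(.2)
    manip.servo_line([*p,.18],vel=.15);manip.sleep(.1)
    save("w14",viewer.get_image("wrist"));im=viewer.get_image("side");save("s14",cv2.resize(im[150:270,240:400],None,fx=5,fy=5));save("t14",viewer.get_image("top"))
print(manip.current_clock())
E
```

```text
0.0855 [0.5 0.2 0.3]
0.076 [0.2 0.5 0.2]
0.0665 [0.4 1.5 0.5]
0.057 [ 0.6  0.6 -0.2]
True [0.64862753 0.09060894 0.0562869 ] [-0.05681478 -0.23146644 -0.85669021]
40.6
```

View pics/w14.png

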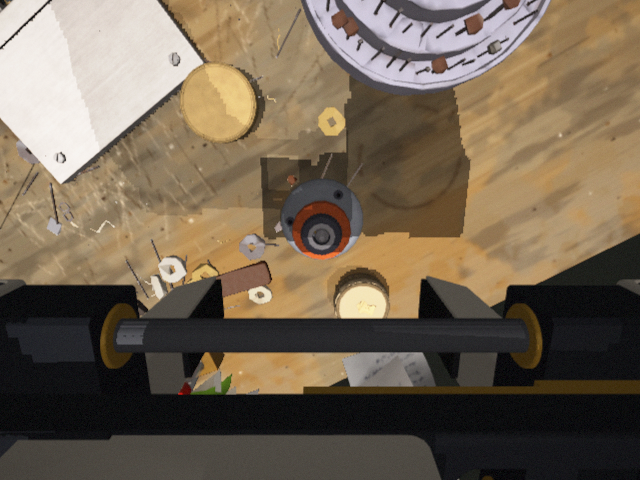

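View pics/s14.png

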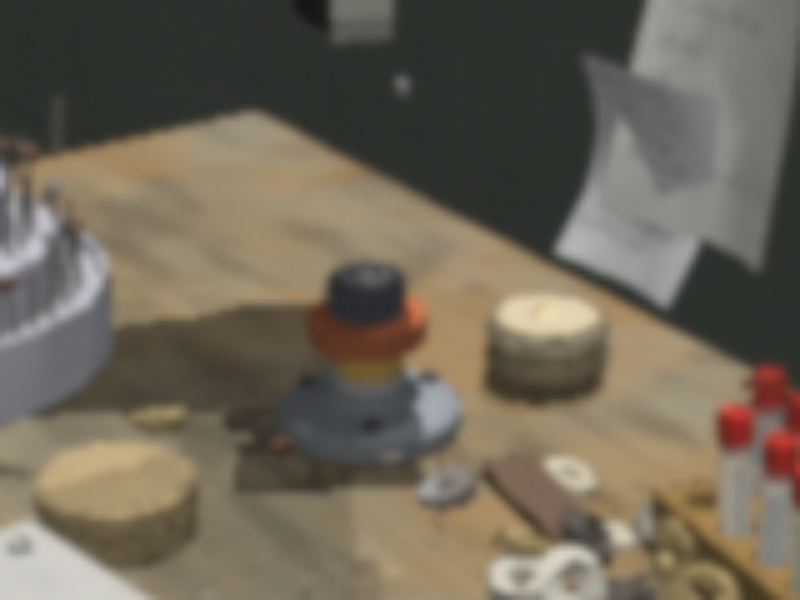

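```bash
python3 - <<'E'
from bench import manip
print(manip.current_force(),manip.current_clock());manip.hand_in()
E
```

```text
[-0.52109277  0.59898999  0.37792017] 40.6
the job is handed in; nothing more can be done
```

The arbor is built up and handed in at 40.6 s. The spacer, wheel and collar each went down the shaft in that order. Each was let go 2 mm above its home height, and the step-by-step force readings on the way down stayed under about 2 N.

- **Stack:** in the last side and wrist pictures all three sit flat and concentric, with the shaft tip standing out of the collar. I judged this by eye and did not measure the final heights.
- **Bystanders:** the flux pot and tin stand where they were in the side and wrist pictures. The watch looked undisturbed when last seen, just before the collar was picked up. I took a final top picture but did not look at it, so I did not re-measure any of the three.
- **Robot:** the gripper was open and clear of everything, with the fingertips 180 mm above the bench and the wrist force under 1 N.
- **Disagreement:** before the spacer went down, the commanded arm position and the camera estimates differed by about 2 mm. I corrected that from the wrist and side pictures and used the same correction for all three parts.

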